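Change the bench over from feed one to feed two by way of centre off

TASK

Change the bench's changeover switch over from feed one to feed two: push the ball lever out of feed one until the gate inside stops it, step it right across sideways into the off notch, then let go and leave it untouched in off for three seconds so that the machine runs down. After that push it on to feed two, fully home against its stop, and let go; do not force the lever at any point and do not disturb the tape measure, the pipe tee or the nut.

Things in the scene. Friction and masses are not known exactly. Their poses are not given: they have to be found in the camera images.
- changeover: changeover switch bolted to the bench: grey enclosure 130 x 180 mm, 98 mm high, on a dark steel foot 150 x 230 x 8 mm. Origin: centre of the foot's underside. Its x axis points away from the robot (within 30 degrees), y to the robot's left, z up. On top a black dome carries the lever. One rivet on the lid at the -y end marks feed one, two rivets at the +y end feed two.
- pivot (a point): centre of the black dome (40 mm radius), 85 mm above the bench, about which the lever turns; it does not move. Inside is a hidden Z-shaped gate: from feed one the lever swings only in the near lane (-x side of the switch), up to a hard stop; there it can be stepped across into the far lane (+x side): this is the off notch. From it the far lane runs free to feed two.
- ball_center (a point): centre of the lever's black ball, 50 mm in diameter, on a steel stem 14 mm thick, 115 mm from the pivot. About 200 mm above the bench upright, 187 mm at either feed, where it is 50 mm to the -y or +y side of the pivot. Near lane: 16 mm to the -x side of the pivot, far lane: 16 mm to the +x side. Every episode begins at feed one, near lane.
- swing (a joint): lever's swing, rad: 0 at feed one, 0.45 upright, 0.90 home on the stop at feed two. 3 N at the ball moves it; it stays where left. The gate's hard stop lies between 0.34 and 0.62: different each time, unseen, only felt. The step is possible only at that stop or at most about 6 mm of ball travel before it. From 0.25 to 0.70 neither feed is connected.
- step (a joint): lever's sideways step, rad: 0 = near lane, 0.28 = far lane (32 mm of ball travel towards the switch's +x). 3 N at the ball moves it where the gate allows; it stays where it is left and has a hard stop at both ends. It must be right across before the lever can swing on to feed two.
- tape_measure_c (a point): bystander: yellow tape measure standing on the bench, 34 x 84 x 64 mm, to the switch's -y side; point at its centre, half-way up
- tee_2_c (a point): bystander: pale pipe tee lying on the bench, 47 x 60 x 28 mm, to the switch's +y side; point at its centre, half-way up
- big_nut_c (a point): bystander: steel nut lying flat, 36 x 41 x 19 mm, behind the switch (+x side); point at its centre, half-way up

How it is judged:
On the way, in this order (a step that is already met when the one before it is completed fails the run):
1. the lever stands in the off notch (swing 0.25 to 0.70, stepped across by more than 0.22) and nothing of the robot touches the switch, for 2.5 s on end (value of joint swing between 0.25 and 0.7 rad and value of joint step above 0.22 rad and contact force between each of the fingers, the arm and changeover below 0.3 N), for 2.5 s.
2. the lever is home at feed two (swing above 0.85) (value of joint swing above 0.85 rad), for 0.2 s.
At the end, for the whole second after the job is handed in: the lever rests untouched at feed two: swing above 0.85 of 0.90 rad, in the far lane (step above 0.22), at rest; tape measure, tee and nut are within 20 mm of where they stood (value of joint swing above 0.85 rad and value of joint step above 0.22 rad and velocity of joint swing between -0.05 and 0.05 rad/s and contact force between each of the fingers, the arm and changeover below 0.3 N and distance of each of tape_measure_c, tee_2_c, big_nut_c from where it was at the start of the episode below 0.02 m).
It fails at once if the lever is forced (the robot presses on the switch with more than 40 N) (contact force between any of the fingers, the arm and changeover above 40 N).
It fails at once if the tape measure, the tee or the nut is moved by more than 20 mm (distance of any of tape_measure_c, tee_2_c, big_nut_c from where it was at the start of the episode above 0.02 m).
It also fails if it takes over 48 s, if anything falls off the work surface, if the arm or the gripper's body presses on something with over 40 N, if the wrist force passes 120 N, or if a joint passes its speed limit or range.

ROBOT

A 7-joint arm with a two-finger parallel gripper is mounted at the origin on a cart in front of the work surface, level with it; the furniture and walls round the work are solid. World frame = base frame: x ahead of the robot, y to its left, z up, the work surface at z = 0. Lengths are in m, angles in rad, forces in N, time in s.
With the tool pointing down it reaches from about 0.4 to 0.875 m from the base axis. Payload 19.3 kg.
Tool frame: the origin (TCP) lies midway between the tips of the shut fingers; the grasp point (between the pads) lies 19 mm behind it (bot.pinch_z is the distance from the TCP to the grasp point, in m); z points along the fingers, y is the line along which they close (so a half turn about z gives the same grasp; the last joint's range is limited). The gripper opens to 85 mm and grips with 20 to 120 N. Pads are 22 mm wide; open, the fingers measure 114 mm over their backs; the gripper's body (76 mm by 85 mm) begins 54 mm behind the grasp point. The pads swing forward as they close: fully open they stand 13 mm farther back than shut.
Start: joints at [1.265, 0.521, -0.036, 1.599, 0.021, 1.021, -0.113], TCP at [0.146, -0.608, 0.231] pointing down, gripper open.
Joint ranges: [-2.91, 2.91], [-0.3, 2.13], [-1.5, 1.42], [0.17, 2.43], [-1.26, 4.41], [0.16, 1.93], [-2.52, 2.52]. Speed limits (rad/s): [1.89, 1.89, 2.39, 2.39, 3.01, 3.01, 3.01].

INTERFACE

Orientations are given as [roll, pitch, yaw] about the fixed x, y, z axes, in that order (R = Rz(yaw) Ry(pitch) Rx(roll)).
In Python, from workcell import observe, viewer, bot gives the robot as it stands. The module is installed in compiled form; this text tells all that it offers.
- The arm moves only by the tool play_rows, never from a script. Its argument "motion" is a list of rows, each a list of 7 numbers: the shift along the tool's x, y, z in cm, then the turn, a rotation vector about the tool's x, y, z in rad, then the opening, from -1 (shut) to 1 (fully open), so that 0 is half open. A call has exactly 5 rows; each row is the pose to reach, as a shift and turn from the pose commanded when the call began, along the tool's axes at that moment; what a row does not reach only later rows make up. A row lasts 1/10 s, in which the tool goes at most 50 mm and 8.59 degrees, less where a joint would pass 70% of its speed; a pose out of reach is approached as far as the arm can. A call with a gripper value outside its range is refused whole. The fingers move at their own pace and stop on an object; "squeeze" is the grip in N (left out, the last holds). Time passes only in rows, so rows that repeat a pose let the fingers close, or fill a call up. It gives the time, the measured TCP pose, the force, the opening and the grip force at its end, in the units of the state.
- observe(): the state, without advancing time (a new reading comes with each control period).
- viewer.grab_frame(name): name is "scene" or "top" or "wrist"; returns (picture, depth): 384x512x3 uint8, red, green, blue; 384x512 float32, m along the optical axis (not along the pixel's ray), 0 where there is no reading.
- viewer.camera_info(name): a dict with "fx", "fy", "cx", "cy" (pixels), "k1" (the pictures are not rectified: a ray, as slopes to the right and down, at radius r is drawn at 1 + k1 r^2 times it, then the intrinsics apply), "R" (3x3) and "t" (3): a world point X has camera coordinates R X + t. Camera axes: x right, y down, z forward; pixel columns grow to the right and rows downward; lengths in m; the calibration is good to about 2 mm. A picture is of the moment at which its call begins: read the wrist's pose just before it. camera_info takes no time and is no camera call; for the wrist camera it gives the pose at the moment of the call.
- bot.job_done(): hands the job in; it is judged then, once.
The state is a dict: "clock": time; "qpos": joint angles; "qd": joint speeds; "joint_efforts": joint torques, N m; "position": TCP position; "tool_rot": TCP orientation; "force": force on the tool from outside, world axes, zero at the start; "moment": the same for the moment, N m; "grip_width": finger opening in m; "finger_force": force on a finger pad.
Only numpy, scipy, OpenCV 4.12 (cv2) and the standard library are available. Lean on these libraries where they do the work, as an engineer would, in place of code of your own. Each camera call takes 0.05 s, during which the arm holds its last target. There are 200 camera calls.

## Working session

There is one attempt and no reset: what is moved stays moved. The work goes in short steps, Python scripts to look and compute and a tool call to move; the robot and the scene stay as the last step left them, time stands still between calls to the robot, and variables do not carry over. Pictures are saved under pics/ and viewed, at most 10 in all, crops included, and the job is handed in when it is done.

Besides the shell and the picture viewer there is one more tool, called after "Request:" by a JSON object that holds its "fn" and its "kwargs". play_rows: Moves the arm, as the interface text tells. Its arguments: {"type":"object","properties":{"motion":{"type":"array"},"squeeze":{"type":"number"}},"required":["motion"]}

```bash
mkdir -p pics; cat > h.py <<'E'
import numpy as np, cv2
from workcell import observe, viewer, bot
def grab(n):
    ci=viewer.camera_info(n); p,d=viewer.grab_frame(n); return p,d,ci
def ray(ci,u,v):
    x=(u-ci['cx'])/ci['fx'];y=(v-ci['cy'])/ci['fy']
    X,Y=x,y
    for _ in range(10):
        s=1+ci['k1']*(X*X+Y*Y);X,Y=x/s,y/s
    return np.array([X,Y,1.])
def world(ci,u,v,z):  # depth z
    return np.asarray(ci['R']).T@(ray(ci,u,v)*z-np.asarray(ci['t']))
def plane(ci,u,v,h):
    R=np.asarray(ci['R']);c=-R.T@np.asarray(ci['t']);d=R.T@ray(ci,u,v)
    return c+d*(h-c[2])/d[2]
E
python3 - <<'E'
from h import *
a,da,ca=grab('scene');b,db,cb=grab('top')
np.savez('f0.npz',a=a,da=da,b=b,db=db)
cv2.imwrite('pics/s.png',a[...,::-1]);cv2.imwrite('pics/t.png',b[...,::-1])
for c in (ca,cb): print({k:np.round(v,3).tolist() for k,v in c.items()}, -np.asarray(c['R']).T@c['t'])
print(observe())
E
```

```text
{'fx': 472.072, 'fy': 472.072, 'cx': 262.547, 'cy': 186.243, 'k1': 0.048, 'R': [[-0.806, -0.592, -0.007], [-0.3, 0.418, -0.857], [0.51, -0.689, -0.514]], 't': [0.474, 0.303, 0.789]} [0.07015517 0.69711629 0.66919429]
{'fx': 364.374, 'fy': 364.374, 'cx': 255.661, 'cy': 186.918, 'k1': -0.03, 'R': [[-0.01, -0.999, -0.031], [-0.981, 0.016, -0.191], [0.191, 0.029, -0.981]], 't': [0.028, 0.594, 0.865]} [ 0.41810735 -0.00647693  0.96259699]
{'clock': 0.1, 'qpos': array([ 1.2647926 ,  0.521937  , -0.03635715,  1.5999291 ,  0.02123161,
        1.02108897, -0.11281687]), 'qd': array([ 0.00110346, -0.00246803, -0.00076305, -0.00166198,  0.00102544,
        0.00155841, -0.00085524]), 'joint_efforts': array([ 5.07046687e-03, -9.28475547e+01,  1.98424302e+00, -3.70537198e+01,
        1.81395753e-02,  5.34373088e-03,  3.87892146e-05]), 'position': array([ 0.145925  , -0.60743097,  0.23080165]), 'tool_rot': array([-3.14061950e+00,  7.93395205e-05,  2.35817805e-01]), 'force': array([0.05099306, 0.58990751, 0.06040835]), 'moment': array([ 0.00878152, -0.00679013,  0.02606944]), 'finger_force': 0.0, 'grip_width': 0.08541853902857247}
```

View pics/s.png

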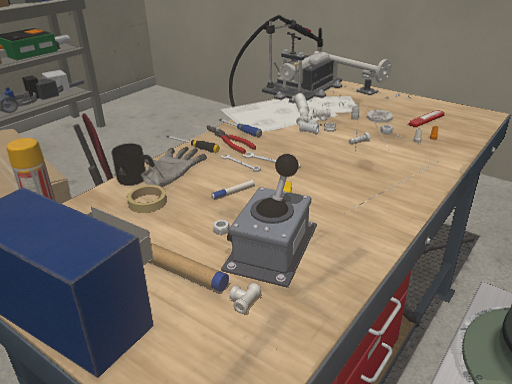

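View pics/t.png

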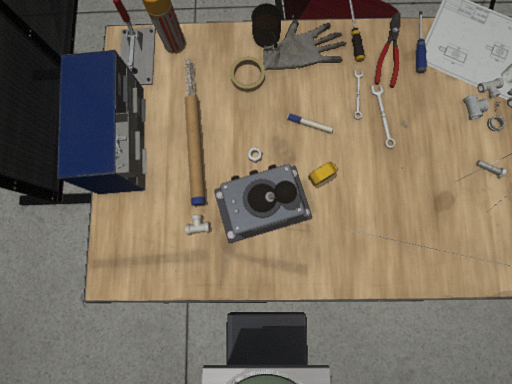

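The scene view shows the ball at (287,165), the dome at (272,208) and the switch centred near (270,230). In the top view, the switch is at about (263,203), ball (286,192), tape (322,174), tee (198,226) and nut (255,155). Next I'll measure these from the depth in both views.

```bash
cat > m.py <<'E'
from h import *
from scipy.optimize import least_squares
def cloud(d,ci):
    v,u=np.mgrid[0:384,0:512]; K=np.array([[ci['fx'],0,ci['cx']],[0,ci['fy'],ci['cy']],[0,0,1.]])
    n=np.array([ray(ci,a,b) for a,b in zip(u.ravel(),v.ravel())]) 
    W=(n*d.reshape(-1,1)-np.asarray(ci['t']))@np.asarray(ci['R'])
    W[d.ravel()<=0]=np.nan
    return W.reshape(384,512,3)
def fit(P,r):
    f=lambda c:np.linalg.norm(P-c,axis=1)-r
    s=least_squares(f,P.mean(0)-[0,0,.01],loss='soft_l1',f_scale=.002);return s.x,np.sqrt(np.mean(s.fun**2))
E
python3 - <<'E'
from m import *
f=np.load('f0.npz')
for n,i,d in (('scene','a','da'),('top','b','db')):
    W=cloud(f[d],viewer.camera_info(n)); im=f[i].astype(int)
    x,y,z=W[...,0],W[...,1],W[...,2]
    roi=(abs(x-.45)<.25)&(abs(y)<.3)
    B=W[roi&(z>.17)&(im.max(2)<90)]
    print(n,'ball',len(B),fit(B,.025))
    L=roi&(z>.088)&(z<.106)&(abs(y)<.2)
    k,lab,st,_=cv2.connectedComponentsWithStats(L.astype(np.uint8)); j=1+np.argmax(st[1:,4]); P=W[lab==j]
    r=cv2.minAreaRect((P[:,:2]*1000).astype(np.float32)); print('lid',len(P),np.median(P[:,2]),r)
    D=W[roi&(im.max(2)<60)&(z>.1)&(z<.14)]
    if len(D)>20: print('dome',len(D),fit(D,.04),D.mean(0))
    hsv=cv2.cvtColor(f[i],cv2.COLOR_RGB2HSV)
    for nm,M in (('tape',(hsv[...,1]>170)&(hsv[...,0]>18)&(hsv[...,0]<35)&roi&(z>.01)),('mid',roi&(z>.008)&(z<.09))):
        k,lab,st,_=cv2.connectedComponentsWithStats(M.astype(np.uint8))
        for j in range(1,k):
            if st[j,4]>25:
                P=W[lab==j]; print(nm,st[j],P.min(0).round(3),P.max(0).round(3),np.median(P,0).round(3))
E
```

```text
scene ball 406 (array([ 0.55809808, -0.04771078,  0.18775575]), np.float64(0.031977029710211685))
lid 2490 0.09799994669255356 ((557.9732666015625, 5.6681060791015625), (128.961181640625, 181.6040496826172), 15.964725494384766)
dome 284 (array([0.55961974, 0.0032932 , 0.08446999]), np.float64(0.0020719071088870582)) [0.54976556 0.01574249 0.11277467]
tape [283 182   8  10  66] [ 0.608 -0.173  0.058] [ 0.637 -0.134  0.065] [ 0.622 -0.149  0.062]
mid [283 182   9  11  75] [ 0.608 -0.176  0.051] [ 0.637 -0.128  0.065] [ 0.621 -0.148  0.062]
mid [ 221  201   96   84 2722] [ 0.461 -0.122  0.008] [0.625 0.134 0.09 ] [0.517 0.082 0.041]
mid [214 220  15  13 116] [0.672 0.004 0.008] [0.7   0.044 0.022] [0.684 0.03  0.016]
mid [ 163  252   66   39 1168] [0.556 0.154 0.008] [0.7   0.203 0.039] [0.619 0.189 0.031]
mid [230 283  31  29 523] [0.479 0.142 0.008] [0.53  0.206 0.03 ] [0.497 0.18  0.023]
top ball 610 (array([ 0.56328828, -0.01614034,  0.20539884]), np.float64(0.17081607737166463))
lid 2861 0.09817179543909088 ((560.5523681640625, 4.541313171386719), (130.03106689453125, 180.227081298
[... 621 characters left out ...]
7   7  11  36] [ 0.629 -0.089  0.008] [ 0.657 -0.074  0.017] [ 0.642 -0.082  0.011]
mid [231 175   8   5  29] [0.617 0.065 0.045] [0.629 0.084 0.058] [0.622 0.075 0.055]
mid [295 179  10  17  45] [ 0.58  -0.107  0.008] [ 0.624 -0.077  0.088] [ 0.602 -0.094  0.009]
mid [215 188  12  24 105] [0.541 0.099 0.008] [0.603 0.13  0.088] [0.575 0.116 0.01 ]
mid [238 198  73  42 307] [ 0.467 -0.12   0.008] [0.573 0.069 0.09 ] [ 0.507 -0.048  0.01 ]
mid [222 211   8  17  58] [0.498 0.092 0.008] [0.541 0.111 0.013] [0.52  0.103 0.009]
mid [185 214  25  21 306] [0.481 0.145 0.01 ] [0.533 0.206 0.031] [0.501 0.176 0.024]
mid [225 225  14  18  90] [0.459 0.069 0.008] [0.503 0.103 0.018] [0.479 0.089 0.01 ]
```

```bash
cat > g.py <<'E'
import sys
from h import *
from scipy.spatial.transform import Rotation as R
P=np.array([.5595,.004]); Y=np.radians(15.9); S=np.array([[np.cos(Y),-np.sin(Y)],[np.sin(Y),np.cos(Y)]])
s=observe(); p=s['position']; T=R.from_euler('xyz',s['tool_rot'])
print('t',s['clock'],'sw xy mm',(S.T@(p[:2]-P)*1000).round(1),'z',p[2].round(4),'F sw',(S.T@s['force'][:2]).round(1),s['force'][2].round(1))
if len(sys.argv)>3:
    g=np.array([*(P+S@(np.array(sys.argv[1:3],float)/1000)),float(sys.argv[3])/1000])
    print('shift cm',(T.inv().apply(g-p)*100).round(2),'rot',(T.inv()*R.from_euler('xyz',[np.pi,0,Y])).as_rotvec().round(4))
E
python3 g.py -16 -125 240
```

```text
t 0.1 sw xy mm [-565.3 -474.7] z 0.2308 F sw [0.2 0.6] 0.1
shift cm [ 53.42 -37.23  -0.89] rot [-0.001   0.0001 -0.0417]
```

Request:
{"fn": "play_rows", "kwargs": {"motion": [[4,-2.8,-0.2,0,0,-0.01,-1],[8,-5.6,-0.4,0,0,-0.02,-1],[12,-8.4,-0.6,0,0,-0.03,-1],[16,-11.2,-0.8,0,0,-0.04,-1],[20,-14,-0.9,0,0,-0.0417,-1]]}}

```text
clock: 0.6
position: [0.3087, -0.4232, 0.2404]
tool_rot: [-3.142, 0.0, 0.278]
force: [1.2, -0.1, 0.1]
grip_width: 0.0122
finger_force: 0.0
```

```bash
python3 g.py -16 -125 240
```

```text
t 0.6 sw xy mm [-358.3 -342.1] z 0.2404 F sw [ 1.1 -0.4] 0.1
shift cm [ 3.423e+01 -2.171e+01  3.000e-02] rot [-0.      0.      0.0002]
```

Request:
{"fn": "play_rows", "kwargs": {"motion": [[4,-2.55,0,0,0,0,-1],[8,-5.1,0,0,0,0,-1],[12,-7.65,0,0,0,0,-1],[16,-10.2,0,0,0,0,-1],[20,-12.7,0,0,0,0,-1]]}}

```text
clock: 1.1
position: [0.4662, -0.2463, 0.2403]
tool_rot: [-3.142, 0.0, 0.277]
force: [0.1, -1.2, -0.2]
grip_width: -0.0002
finger_force: 0.0
```

Request:
{"fn": "play_rows", "kwargs": {"motion": [[4,-2.5,0,0,0,0,-1],[8,-5,0,0,0,0,-1],[11,-7,0,0,0,0,-1],[13,-8.3,0,0,0,0,-1],[14,-9,0,0,0,0,-1]]}}

```text
clock: 1.6
position: [0.5762, -0.1209, 0.2398]
tool_rot: [-3.141, 0.0, 0.28]
force: [-0.5, -0.0, 0.4]
grip_width: -0.0001
finger_force: 0.0
```

```bash
python3 g.py -16 -110 178
```

```text
t 1.6 sw xy mm [ -18.1 -124.7] z 0.2398 F sw [-0.5  0.1] 0.4
shift cm [ 0.22 -1.46  6.19] rot [-0.0009  0.0002  0.0023]
```

Request:
{"fn": "play_rows", "kwargs": {"motion": [[0.2,0,2,0,0,0,-1],[0.2,-0.3,4,0,0,0,-1],[0.2,-0.7,5.5,0,0,0,-1],[0.2,-1,6,0,0,0,-1],[0.2,-1,6.2,0,0,0,-1]]}}

```text
clock: 2.1
position: [0.5741, -0.113, 0.1781]
tool_rot: [-3.141, 0.001, 0.277]
force: [-0.9, -0.8, -0.7]
grip_width: 0.0004
finger_force: 0.0
```

```bash
python3 - <<'E'
from h import *
ims=[grab(n)[0] for n in('scene','wrist')]
cv2.imwrite('pics/c1.png',np.hstack([cv2.resize(ims[0][120:300,180:360],(400,400)),cv2.resize(ims[1],(400,300),).__class__ and cv2.copyMakeBorder(cv2.resize(ims[1],(400,300)),0,100,0,0,0)])[...,::-1])
E
python3 g.py -16 -92 178
```

```text
t 2.2 sw xy mm [ -17.7 -117. ] z 0.1787 F sw [-0.1 -0.3] -0.0
shift cm [ 0.17 -2.5   0.07] rot [ 0.0003 -0.0003 -0.0005]
```

View pics/c1.png

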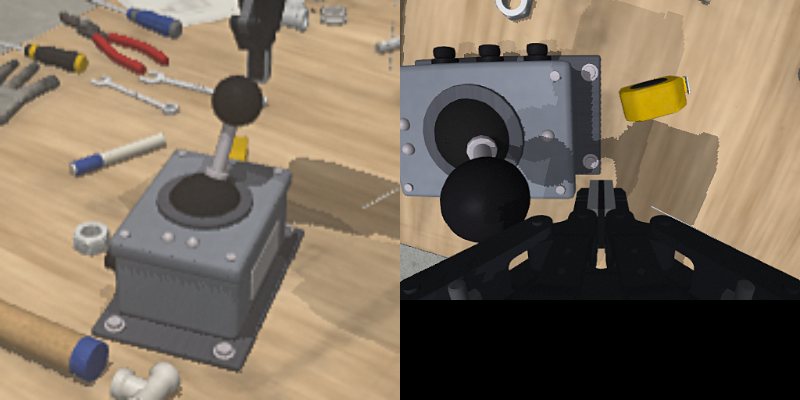

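The scene crop shows the shut fingers just beyond the ball (ball at about (238,100)). In the wrist view they stand to the right of the ball with clear space. Next is the push along +y.

Request:
{"fn": "play_rows", "kwargs": {"motion": [[0.15,-0.5,0,0,0,0,-1],[0.15,-1,0,0,0,0,-1],[0.15,-1.5,0,0,0,0,-1],[0.15,-2,0,0,0,0,-1],[0.15,-2.4,0,0,0,0,-1]]}}

```text
clock: 2.7
position: [0.5693, -0.0887, 0.1784]
tool_rot: [-3.142, -0.0, 0.278]
force: [-0.8, -0.4, 0.1]
grip_width: 0.0001
finger_force: 0.0
```

Request:
{"fn": "play_rows", "kwargs": {"motion": [[0,-0.4,0,0,0,0,-1],[0,-0.8,0,0,0,0,-1],[0,-1.2,0,0,0,0,-1],[0,-1.6,0,0,0,0,-1],[0,-2,0,0,0,0,-1]]}}

```text
clock: 3.2
position: [0.5644, -0.0709, 0.1788]
tool_rot: [3.14, -0.001, 0.277]
force: [1.4, -5.3, 5.2]
grip_width: 0.0
finger_force: 2.6
```

```bash
python3 g.py -16 -60 178
```

```text
t 3.2 sw xy mm [-15.8 -73.3] z 0.1788 F sw [-0.1 -5.4] 5.2
shift cm [-0.02 -1.33  0.08] rot [ 0.0015 -0.0012 -0.0009]
```

Request:
{"fn": "play_rows", "kwargs": {"motion": [[0,-0.25,0,0,0,0,-1],[0,-0.5,0,0,0,0,-1],[0,-0.75,0,0,0,0,-1],[0,-1,0,0,0,0,-1],[0,-1.2,0,0,0,0,-1]]}}

```text
clock: 3.7
position: [0.5605, -0.0583, 0.1782]
tool_rot: [-3.141, 0.0, 0.278]
force: [1.0, -4.8, 3.2]
grip_width: 0.0001
finger_force: 2.0
```

```bash
python3 - <<'E'
from m import *
W=None
p,d,ci=grab('scene'); W=cloud(d,ci)
k=(W[...,2]>.16)&(np.hypot(W[...,0]-.555,W[...,1]+.02)<.045)&(p.max(2)<90)
print(k.sum(),fit(W[k],.025))
E
python3 g.py
```

```text
5524 (array([ 0.54682932, -0.01695635,  0.40864621]), np.float64(0.07936713293834308))
t 3.75 sw xy mm [-16.1 -59.9] z 0.1783 F sw [ 0.8 -2.6] 3.6
```

Request:
{"fn": "play_rows", "kwargs": {"motion": [[0,-0.08,0,0,0,0,-1],[0,-0.16,0,0,0,0,-1],[0,-0.24,0,0,0,0,-1],[0,-0.32,0,0,0,0,-1],[0,-0.4,0,0,0,0,-1]]}}

```text
clock: 4.25
position: [0.5595, -0.0547, 0.1783]
tool_rot: [-3.142, 0.0, 0.277]
force: [1.8, -3.6, 3.0]
grip_width: 0.0001
finger_force: 1.8
```

Request:
{"fn": "play_rows", "kwargs": {"motion": [[0,-0.07,0,0,0,0,-1],[0,-0.14,0,0,0,0,-1],[0,-0.2,0,0,0,0,-1],[0,-0.25,0,0,0,0,-1],[0,-0.3,0,0,0,0,-1]]}}

```text
clock: 4.75
position: [0.5587, -0.0518, 0.1783]
tool_rot: [-3.142, 0.0, 0.277]
force: [1.4, -3.3, 3.3]
grip_width: -0.0003
finger_force: 1.7
```

Request:
{"fn": "play_rows", "kwargs": {"motion": [[0,-0.07,0,0,0,0,-1],[0,-0.14,0,0,0,0,-1],[0,-0.2,0,0,0,0,-1],[0,-0.25,0,0,0,0,-1],[0,-0.3,0,0,0,0,-1]]}}

```text
clock: 5.25
position: [0.5578, -0.0489, 0.1783]
tool_rot: [-3.142, 0.0, 0.277]
force: [0.3, -2.9, 3.5]
grip_width: -0.0001
finger_force: 1.6
```

Request:
{"fn": "play_rows", "kwargs": {"motion": [[0,-0.07,0,0,0,0,-1],[0,-0.14,0,0,0,0,-1],[0,-0.2,0,0,0,0,-1],[0,-0.25,0,0,0,0,-1],[0,-0.3,0,0,0,0,-1]]}}

```text
clock: 5.75
position: [0.557, -0.0461, 0.1783]
tool_rot: [-3.142, 0.0, 0.277]
force: [1.0, -3.7, 1.9]
grip_width: 0.0001
finger_force: 1.6
```

Request:
{"fn": "play_rows", "kwargs": {"motion": [[0,-0.07,0,0,0,0,-1],[0,-0.14,0,0,0,0,-1],[0,-0.2,0,0,0,0,-1],[0,-0.25,0,0,0,0,-1],[0,-0.3,0,0,0,0,-1]]}}

```text
clock: 6.25
position: [0.5562, -0.0432, 0.1783]
tool_rot: [-3.142, -0.0, 0.277]
force: [1.0, -2.6, 3.3]
grip_width: 0.0
finger_force: 1.5
```

Request:
{"fn": "play_rows", "kwargs": {"motion": [[0,-0.07,0,0,0,0,-1],[0,-0.14,0,0,0,0,-1],[0,-0.2,0,0,0,0,-1],[0,-0.25,0,0,0,0,-1],[0,-0.3,0,0,0,0,-1]]}}

```text
clock: 6.75
position: [0.5554, -0.0403, 0.1783]
tool_rot: [-3.142, -0.0, 0.277]
force: [1.5, -2.6, 1.9]
grip_width: 0.0001
finger_force: 1.4
```

Request:
{"fn": "play_rows", "kwargs": {"motion": [[0,-0.07,0,0,0,0,-1],[0,-0.14,0,0,0,0,-1],[0,-0.2,0,0,0,0,-1],[0,-0.25,0,0,0,0,-1],[0,-0.3,0,0,0,0,-1]]}}

```text
clock: 7.25
position: [0.5545, -0.0374, 0.1783]
tool_rot: [-3.142, 0.0, 0.277]
force: [1.3, -2.2, 3.2]
grip_width: 0.0
finger_force: 1.4
```

Request:
{"fn": "play_rows", "kwargs": {"motion": [[0,-0.07,0,0,0,0,-1],[0,-0.14,0,0,0,0,-1],[0,-0.2,0,0,0,0,-1],[0,-0.25,0,0,0,0,-1],[0,-0.3,0,0,0,0,-1]]}}

```text
clock: 7.75
position: [0.554, -0.0352, 0.1785]
tool_rot: [3.141, -0.0, 0.277]
force: [2.3, -8.2, 4.4]
grip_width: -0.0004
finger_force: 4.1
```

Request:
{"fn": "play_rows", "kwargs": {"motion": [[0,-0.03,0,0,0,0,-1],[0,-0.06,0,0,0,0,-1],[0,-0.09,0,0,0,0,-1],[0,-0.1,0,0,0,0,-1],[0,-0.1,0,0,0,0,-1]]}}

```text
clock: 8.25
position: [0.5538, -0.0348, 0.1785]
tool_rot: [3.14, -0.0, 0.276]
force: [2.9, -9.5, 3.8]
grip_width: -0.0004
finger_force: 5.1
```

```bash
python3 g.py
```

```text
t 8.25 sw xy mm [-16.1 -35.8] z 0.1785 F sw [ 0.1 -9.9] 3.8
```

Request:
{"fn": "play_rows", "kwargs": {"motion": [[0,1.2,0,0,0,0,-1],[-4,1.2,0,0,0,0,-1],[-5.5,0.8,0,0,0,0,-1],[-5.5,-2.5,0,0,0,0,-1],[-5.5,-3.9,0,0,0,0,-1]]}}

```text
clock: 8.75
position: [0.489, -0.0095, 0.1783]
tool_rot: [-3.141, 0.0, 0.278]
force: [0.3, 0.4, -0.7]
grip_width: 0.0003
finger_force: 0.0
```

```bash
python3 g.py -52 3 180; python3 - <<'E'
from m import *
P=np.array([.5595,.004]); Y=np.radians(15.9); S=np.array([[np.cos(Y),-np.sin(Y)],[np.sin(Y),np.cos(Y)]])
p,d,ci=grab('scene'); W=cloud(d,ci); q=(W[...,:2]-P)@S
k=(W[...,2]>.16)&(W[...,2]<.235)&(abs(q[...,0]+16)<30)&(abs(q[...,1]-3)<32)&(p.max(2)<90)
c,e=fit(W[k],.025); print(k.sum(),S.T@(c[:2]-P),c[2],e)
cv2.imwrite('pics/c2.png',cv2.resize(p[100:280,180:360],(500,500))[...,::-1])
E
```

```text
t 8.75 sw xy mm [-71.5   6.4] z 0.1783 F sw [0.4 0.3] -0.7
shift cm [ 1.95  0.34 -0.17] rot [-0.0011  0.0003  0.0009]
3774 [0.16291095 0.3643139 ] 0.18339012964533927 0.26891635305777023
```

View pics/c2.png

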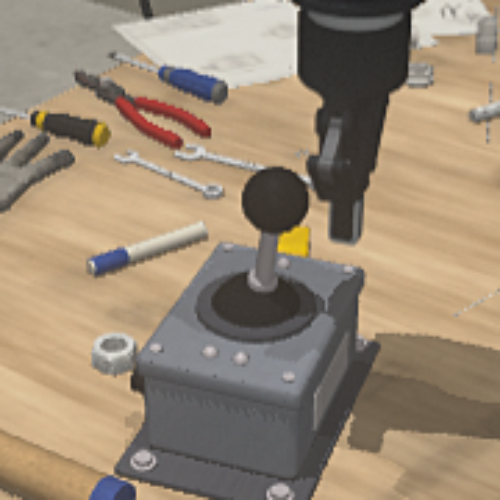

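The scene crop shows the ball at (275,200) left untouched, with the shut fingers at (345,215) on its near side. Now I'll push in +x.

Request:
{"fn": "play_rows", "kwargs": {"motion": [[0,0.3,0,0,0,0,-1],[0.6,0.3,0,0,0,0,-1],[1.1,0.3,0,0,0,0,-1],[1.6,0.3,0,0,0,0,-1],[2,0.3,0,0,0,0,-1]]}}

```text
clock: 9.3
position: [0.5103, -0.0088, 0.1781]
tool_rot: [-3.141, 0.001, 0.277]
force: [-4.4, -1.8, 3.9]
grip_width: -0.0003
finger_force: 2.4
```

Request:
{"fn": "play_rows", "kwargs": {"motion": [[0.2,0,0,0,0,0,-1],[0.4,0,0,0,0,0,-1],[0.5,0,0,0,0,0,-1],[0.6,0,0,0,0,0,-1],[0.7,0,0,0,0,0,-1]]}}

```text
clock: 9.8
position: [0.5167, -0.0066, 0.1783]
tool_rot: [-3.142, 0.0, 0.277]
force: [-4.9, -0.3, 3.2]
grip_width: -0.0001
finger_force: 2.2
```

```bash
python3 g.py
```

```text
t 9.8 sw xy mm [-44.1   1.5] z 0.1783 F sw [-4.8  1. ] 3.2
```

Request:
{"fn": "play_rows", "kwargs": {"motion": [[0.3,0,0,0,0,0,-1],[0.6,0,0,0,0,0,-1],[0.9,0,0,0,0,0,-1],[1.2,0,0,0,0,0,-1],[1.4,0,0,0,0,0,-1]]}}

```text
clock: 10.3
position: [0.5306, -0.0026, 0.1783]
tool_rot: [-3.141, -0.0, 0.278]
force: [-1.9, -0.1, 1.8]
grip_width: 0.0
finger_force: 1.3
```

Request:
{"fn": "play_rows", "kwargs": {"motion": [[0.1,0,0,0,0,0,-1],[0.2,0,0,0,0,0,-1],[0.3,0,0,0,0,0,-1],[0.35,0,0,0,0,0,-1],[0.4,0,0,0,0,0,-1]]}}

```text
clock: 10.8
position: [0.534, -0.0017, 0.1783]
tool_rot: [-3.142, -0.0, 0.277]
force: [-2.7, -0.0, 1.2]
grip_width: 0.0003
finger_force: 1.2
```

Request:
{"fn": "play_rows", "kwargs": {"motion": [[0.08,0,0,0,0,0,-1],[0.15,0,0,0,0,0,-1],[0.2,0,0,0,0,0,-1],[0.25,0,0,0,0,0,-1],[0.3,0,0,0,0,0,-1]]}}

```text
clock: 11.3
position: [0.5369, -0.0009, 0.1783]
tool_rot: [3.142, -0.0, 0.277]
force: [-2.8, -0.6, 1.4]
grip_width: -0.0003
finger_force: 1.2
```

Request:
{"fn": "play_rows", "kwargs": {"motion": [[0.06,0,0,0,0,0,-1],[0.12,0,0,0,0,0,-1],[0.18,0,0,0,0,0,-1],[0.22,0,0,0,0,0,-1],[0.25,0,0,0,0,0,-1]]}}

```text
clock: 11.8
position: [0.5393, -0.0002, 0.1783]
tool_rot: [-3.142, -0.0, 0.277]
force: [-2.2, 0.1, 0.8]
grip_width: -0.0001
finger_force: 1.1
```

```bash
python3 g.py
```

```text
t 11.8 sw xy mm [-20.5   1.5] z 0.1783 F sw [-2.1  0.7] 0.8
```

Request:
{"fn": "play_rows", "kwargs": {"motion": [[0.06,0,0,0,0,0,-1],[0.12,0,0,0,0,0,-1],[0.18,0,0,0,0,0,-1],[0.22,0,0,0,0,0,-1],[0.25,0,0,0,0,0,-1]]}}

```text
clock: 12.3
position: [0.5415, 0.0004, 0.1783]
tool_rot: [-3.142, 0.0, 0.277]
force: [-5.7, -0.5, 4.3]
grip_width: -0.0002
finger_force: 2.9
```

Request:
{"fn": "play_rows", "kwargs": {"motion": [[0.04,0,0,0,0,0,-1],[0.08,0,0,0,0,0,-1],[0.12,0,0,0,0,0,-1],[0.12,0,0,0,0,0,-1],[0.12,0,0,0,0,0,-1]]}}

```text
clock: 12.8
position: [0.5424, 0.0006, 0.1783]
tool_rot: [-3.142, 0.001, 0.277]
force: [-6.7, -1.8, 4.9]
grip_width: 0.0002
finger_force: 3.6
```

Request:
{"fn": "play_rows", "kwargs": {"motion": [[0.05,0,0,0,0,0,-1],[0.1,0,0,0,0,0,-1],[0.15,0,0,0,0,0,-1],[0.2,0,0,0,0,0,-1],[0.2,0,0,0,0,0,-1]]}}

```text
clock: 13.3
position: [0.544, 0.0011, 0.1783]
tool_rot: [3.142, 0.002, 0.277]
force: [-11.1, -2.5, 8.2]
grip_width: -0.0
finger_force: 5.2
```

```bash
python3 g.py
```

```text
t 13.3 sw xy mm [-15.7   1.4] z 0.1783 F sw [-11.3   0.6] 8.2
```

Request:
{"fn": "play_rows", "kwargs": {"motion": [[-2,0,0,0,0,0,-1],[-4.5,0,0,0,0,0,-1],[-5,2,0,0,0,0,-1],[-5,5,0,0,0,0,-1],[-5,5.5,0,0,0,0,-1]]}}

```text
clock: 13.8
position: [0.5126, -0.0682, 0.1784]
tool_rot: [3.14, -0.001, 0.274]
force: [1.0, -0.2, 1.0]
grip_width: -0.0001
finger_force: 0.0
```

```bash
python3 g.py 16 -54 178; python3 - <<'E'
from m import *
P=np.array([.5595,.004]); Y=np.radians(15.9); S=np.array([[np.cos(Y),-np.sin(Y)],[np.sin(Y),np.cos(Y)]])
p,d,ci=grab('scene'); W=cloud(d,ci); q=(W[...,:2]-P)@S
k=(W[...,2]>.175)&(W[...,2]<.235)&(abs(q[...,0]-5)<.04)&(abs(q[...,1]-.003)<.03)
k=(W[...,2]>.175)&(W[...,2]<.235)&(abs(q[...,0]-.005)<.045)&(abs(q[...,1]-.003)<.03)&(p.max(2)<90)
c,e=fit(W[k],.025); print(k.sum(),S.T@(c[:2]-P),c[2],e)
cv2.imwrite('pics/c3.png',cv2.resize(p[100:280,180:360],(500,500))[...,::-1])
E
```

```text
t 13.8 sw xy mm [-64.9 -56.6] z 0.1784 F sw [ 0.9 -0.4] 1.0
shift cm [ 8.09 -0.29  0.05] rot [ 0.0013 -0.001  -0.0032]
437 [0.01648011 0.00232906] 0.19875568141251385 0.0011638474102915104
```

View pics/c3.png

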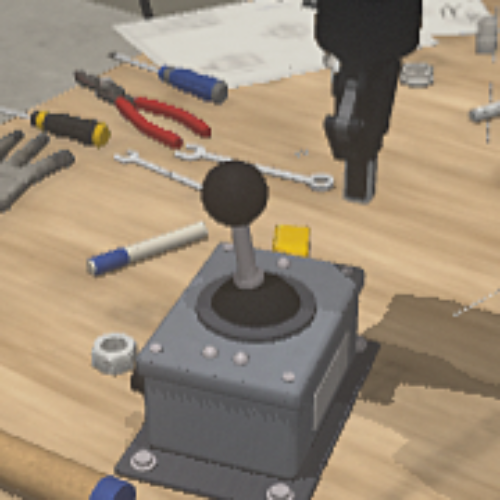

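The crop shows the ball at (235,193), clear of the fingers at (358,170). The sphere fit gives switch (16.5, 2.3) mm, so the lever is in the far lane, in off. I'll move round without touching it and wait.

Request:
{"fn": "play_rows", "kwargs": {"motion": [[1.5,0,0,0,0,0,-1],[3,0,0,0,0,0,-1],[5,0,0,0,0,0,-1],[7,0,0,0,0,0,-1],[8.1,0,0,0,0,0,-1]]}}

```text
clock: 14.35
position: [0.5909, -0.0415, 0.1781]
tool_rot: [-3.141, -0.001, 0.279]
force: [-0.1, 0.6, 0.9]
grip_width: -0.0
finger_force: 0.0
```

Request:
{"fn": "play_rows", "kwargs": {"motion": [[0,0,0,0,0,0,-1],[0,0,0,0,0,0,-1],[0,0,0,0,0,0,-1],[0,0,0,0,0,0,-1],[0,0,0,0,0,0,-1]]}}

```text
clock: 14.85
position: [0.5894, -0.0432, 0.1785]
tool_rot: [3.142, -0.0, 0.277]
force: [-0.4, 0.7, 0.4]
grip_width: 0.0004
finger_force: 0.0
```

Request:
{"fn": "play_rows", "kwargs": {"motion": [[0,0,0,0,0,0,-1],[0,0,0,0,0,0,-1],[0,0,0,0,0,0,-1],[0,0,0,0,0,0,-1],[0,0,0,0,0,0,-1]]}}

```text
clock: 15.35
position: [0.5896, -0.043, 0.1783]
tool_rot: [-3.142, 0.0, 0.277]
force: [0.4, 1.6, -0.2]
grip_width: -0.0002
finger_force: 0.0
```

Request:
{"fn": "play_rows", "kwargs": {"motion": [[0,0,0,0,0,0,-1],[0,0,0,0,0,0,-1],[0,0,0,0,0,0,-1],[0,0,0,0,0,0,-1],[0,0,0,0,0,0,-1]]}}

```text
clock: 15.85
position: [0.5897, -0.0431, 0.1783]
tool_rot: [-3.142, -0.0, 0.277]
force: [-0.2, -0.6, -0.6]
grip_width: 0.0002
finger_force: 0.0
```

Request:
{"fn": "play_rows", "kwargs": {"motion": [[0,0,0,0,0,0,-1],[0,0,0,0,0,0,-1],[0,0,0,0,0,0,-1],[0,0,0,0,0,0,-1],[0,0,0,0,0,0,-1]]}}

```text
clock: 16.35
position: [0.5896, -0.0431, 0.1783]
tool_rot: [-3.142, -0.0, 0.277]
force: [-0.3, 1.2, 0.2]
grip_width: 0.0001
finger_force: 0.0
```

Request:
{"fn": "play_rows", "kwargs": {"motion": [[0,0,0,0,0,0,-1],[0,0,0,0,0,0,-1],[0,0,0,0,0,0,-1],[0,0,0,0,0,0,-1],[0,0,0,0,0,0,-1]]}}

```text
clock: 16.85
position: [0.5897, -0.043, 0.1783]
tool_rot: [-3.142, -0.0, 0.277]
force: [0.9, -0.2, -0.1]
grip_width: 0.0
finger_force: 0.0
```

Request:
{"fn": "play_rows", "kwargs": {"motion": [[0,0,0,0,0,0,-1],[0,0,0,0,0,0,-1],[0,0,0,0,0,0,-1],[0,0,0,0,0,0,-1],[0,0,0,0,0,0,-1]]}}

```text
clock: 17.35
position: [0.5896, -0.0431, 0.1783]
tool_rot: [-3.142, 0.0, 0.277]
force: [0.5, 0.3, -0.0]
grip_width: -0.0001
finger_force: 0.0
```

```bash
python3 g.py 16 -40 178
```

```text
t 17.35 sw xy mm [ 16.1 -53.5] z 0.1783 F sw [0.5 0.2] -0.0
shift cm [-0.01 -1.35  0.03] rot [-0.  0. -0.]
```

Request:
{"fn": "play_rows", "kwargs": {"motion": [[0,-0.5,0,0,0,0,-1],[0,-1,0,0,0,0,-1],[0,-1.4,0,0,0,0,-1],[0,-1.7,0,0,0,0,-1],[0,-2.1,0,0,0,0,-1]]}}

```text
clock: 17.85
position: [0.5841, -0.023, 0.1785]
tool_rot: [3.141, -0.0, 0.277]
force: [0.5, -3.7, 1.9]
grip_width: -0.0002
finger_force: 1.4
```

Request:
{"fn": "play_rows", "kwargs": {"motion": [[0,-0.3,0,0,0,0,-1],[0,-0.6,0,0,0,0,-1],[0,-0.9,0,0,0,0,-1],[0,-1.2,0,0,0,0,-1],[0,-1.5,0,0,0,0,-1]]}}

```text
clock: 18.35
position: [0.5797, -0.0082, 0.1783]
tool_rot: [-3.142, 0.0, 0.277]
force: [0.4, -2.7, 1.8]
grip_width: -0.0001
finger_force: 1.1
```

```bash
python3 g.py 16 6 178
```

```text
t 18.35 sw xy mm [ 16.1 -17.2] z 0.1783 F sw [-0.3 -2.7] 1.8
shift cm [-0.01 -2.32  0.03] rot [-0.0001  0.     -0.0001]
```

Request:
{"fn": "play_rows", "kwargs": {"motion": [[0,-0.3,0,0,0,0,-1],[0,-0.6,0,0,0,0,-1],[0,-0.9,0,0,0,0,-1],[0,-1.2,0,0,0,0,-1],[0,-1.5,0,0,0,0,-1]]}}

```text
clock: 18.85
position: [0.5754, 0.0062, 0.1781]
tool_rot: [-3.142, 0.001, 0.277]
force: [1.3, -2.9, -1.8]
grip_width: 0.0001
finger_force: 1.2
```

Request:
{"fn": "play_rows", "kwargs": {"motion": [[0,-0.2,0,0,0,0,-1],[0,-0.4,0,0,0,0,-1],[0,-0.6,0,0,0,0,-1],[0,-0.7,0,0,0,0,-1],[0,-0.8,0,0,0,0,-1]]}}

```text
clock: 19.35
position: [0.5734, 0.0137, 0.1783]
tool_rot: [3.142, 0.0, 0.277]
force: [1.1, -1.8, -1.6]
grip_width: -0.0002
finger_force: 1.2
```

Request:
{"fn": "play_rows", "kwargs": {"motion": [[0,-0.08,0,0,0,0,-1],[0,-0.16,0,0,0,0,-1],[0,-0.24,0,0,0,0,-1],[0,-0.3,0,0,0,0,-1],[0,-0.35,0,0,0,0,-1]]}}

```text
clock: 19.85
position: [0.5725, 0.0171, 0.1783]
tool_rot: [-3.142, -0.0, 0.277]
force: [0.7, -2.3, -1.8]
grip_width: -0.0004
finger_force: 1.2
```

```bash
python3 g.py 16 12 178
```

```text
t 19.85 sw xy mm [16.1  9. ] z 0.1783 F sw [ 0.1 -2.4] -1.8
shift cm [-0.01 -0.3   0.03] rot [-0. -0. -0.]
```

Request:
{"fn": "play_rows", "kwargs": {"motion": [[0,-0.06,0,0,0,0,-1],[0,-0.12,0,0,0,0,-1],[0,-0.18,0,0,0,0,-1],[0,-0.24,0,0,0,0,-1],[0,-0.3,0,0,0,0,-1]]}}

```text
clock: 20.35
position: [0.5717, 0.0198, 0.1783]
tool_rot: [3.141, 0.0, 0.277]
force: [1.3, -5.4, -3.4]
grip_width: -0.0
finger_force: 2.1
```

Request:
{"fn": "play_rows", "kwargs": {"motion": [[0,-0.05,0,0,0,0,-1],[0,-0.1,0,0,0,0,-1],[0,-0.15,0,0,0,0,-1],[0,-0.15,0,0,0,0,-1],[0,-0.15,0,0,0,0,-1]]}}

```text
clock: 20.85
position: [0.5713, 0.0207, 0.1782]
tool_rot: [3.141, 0.0, 0.277]
force: [2.1, -6.7, -4.5]
grip_width: 0.0
finger_force: 3.1
```

Request:
{"fn": "play_rows", "kwargs": {"motion": [[0,-0.05,0,0,0,0,-1],[0,-0.1,0,0,0,0,-1],[0,-0.15,0,0,0,0,-1],[0,-0.2,0,0,0,0,-1],[0,-0.2,0,0,0,0,-1]]}}

```text
clock: 21.35
position: [0.5708, 0.0221, 0.1781]
tool_rot: [3.14, 0.0, 0.277]
force: [1.9, -9.4, -5.0]
grip_width: -0.0003
finger_force: 4.5
```

```bash
python3 g.py 16 12 178
```

```text
t 21.35 sw xy mm [15.8 14.3] z 0.1781 F sw [-0.7 -9.6] -5.0
shift cm [0.02 0.23 0.01] rot [ 0.0013  0.0005 -0.0009]
```

Force is rising against the stop, so the lever is home. I'll retreat straight back and check.

Request:
{"fn": "play_rows", "kwargs": {"motion": [[0,1,0,0,0,0,-1],[0,3,0,0,0,0,-1],[0,6,-1,0,0,0,-1],[0,8,-3,0,0,0,-1],[0,9,-4,0,0,0,-1]]}}

```text
clock: 21.85
position: [0.5962, -0.065, 0.2197]
tool_rot: [3.141, -0.001, 0.276]
force: [-0.5, 0.8, -0.6]
grip_width: -0.0002
finger_force: 0.0
```

Request:
{"fn": "play_rows", "kwargs": {"motion": [[0,0,0,0,0,0,-1],[0,0,0,0,0,0,-1],[0,0,0,0,0,0,-1],[0,0,0,0,0,0,-1],[0,0,0,0,0,0,-1]]}}

```text
clock: 22.35
position: [0.5952, -0.0626, 0.2179]
tool_rot: [-3.141, 0.001, 0.278]
force: [0.1, 0.5, 0.5]
grip_width: -0.0002
finger_force: 0.0
```

```bash
python3 g.py; python3 - <<'E'
from m import *
P=np.array([.5595,.004]); Y=np.radians(15.9); S=np.array([[np.cos(Y),-np.sin(Y)],[np.sin(Y),np.cos(Y)]])
p,d,ci=grab('scene'); W=cloud(d,ci); q=(W[...,:2]-P)@S
k=(W[...,2]>.165)&(W[...,2]<.235)&(abs(q[...,0]-.016)<.035)&(abs(q[...,1]-.05)<.03)&(p.max(2)<90)
c,e=fit(W[k],.025); b=S.T@(c[:2]-P); print(k.sum(),b,c[2],e,'swing',.45+np.arctan2(b[1],c[2]-.085),'step',.14+np.arcsin(b[0]/.115))
E
```

```text
t 22.35 sw xy mm [ 16.1 -73.8] z 0.2179 F sw [0.2 0.5] 0.5
477 [0.01633634 0.04935892] 0.18731926295597304 0.0010882580282634655 swing 0.8994696119280563 step 0.2825372568155393
```

Swing measures 0.90 and step 0.28, with nothing touching the lever.

```bash
python3 -c "
from workcell import bot; print(bot.job_done())"
```

```text
the job is handed in; nothing more can be done
None
```

The switch is changed over to feed two and the job handed in: the lever stood untouched in off for about 3.9 s, now rests home at swing about 0.90 and step about 0.28, the highest push reading was about 14 N, and the tool stayed well clear of the tape measure, tee and nut, though I did not re-measure them.

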